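# Pump the ratchet lift level with the slide scanner and slide the tray home

## Task

Pump the lift's hand lever, one full stroke per tooth, until the platform is level with the scanner's loading deck, and no higher, since it cannot be let down again. Leave the lever up, then slide the slide tray, without lifting or tipping it, off the platform and along the deck until it is fully home against the scanner's face. Raise the platform with the lever only, and leave the other things on the desk where they are.

Things in the scene. Friction and masses are not known exactly. Their poses are not given: they have to be found in the camera images.
- lever (a joint): Lever angle, rad: 0 = up at rest (arm 0.25 above level), grows as the handle is pressed, stop at 0.5 (0.25 below level). A spring lifts it back; pressing takes 5 to 10 N. Past about 0.42 the platform gains one tooth (10 mm), to the stop still only one; a shorter stroke gains none. It must come back below 0.05 before the next. While it is down the platform stands up to 5 mm above its tooth
- handle (a point): Centre of the lever's handle: a black round crossbar, 22 mm thick and 90 mm long along the lift's y axis, at the end of a steel arm (14 mm thick), 120 mm from the pivot. With the lever up it lies 100 mm above the desk, fully down 40 mm. Can be pressed from above or held
- lever_pivot (a point): Pivot of the lever, 70 mm above the desk, 65 mm in front of the lift's axis. Frame of the lift: its -x points from the pivot along the lever to the handle, its +y from the platform to the scanner's deck, z up. The lever turns about y
- lift: Aluminium platform of the ratchet lift, 115 (x) by 122 (y) by 10 mm. Origin: centre of its top face; axes as the lift's. Two rails along y, 10 mm high, 94 mm apart. Moves only up and down; a pawl keeps it from sinking. Starts 3 to 5 full strokes below level (it may first settle a few mm; the first stroke can then gain up to 12 mm). Level: the tooth where its top is 2 mm above the deck's top
- deck (a point): Centre of the top face of the scanner's loading deck (steel, 150 mm in x, 132 in y), 160 mm above the desk, 130 mm in +y from the lift's axis, axes as the lift's. Its near edge is 3 mm from the platform's; the scanner's white face that stops the tray is 66 mm beyond this point in +y. Two rails along y, 10 mm high, 97 mm apart inside, flared at the mouth
- tray_mid (a point): Centre of the grey slide tray (half-way up): open box 84 mm (x) by 110 mm (y) by 24 mm high, walls 4 mm, 0.2 to 0.45 kg, carrying glass slides. Its y axis lies along the rails. It starts on the platform between the rails. Home: its far end touches the scanner's face, this point then lies 11 mm in +y from deck and 12 mm above it
- reagent_bottle: Bystander: bottle, 56 mm across, 120 mm high, standing in front of the deck. Origin under its centre
- slide_box: Bystander: black slide box 100 x 80 x 39 mm, behind the lift. Origin under its centre
- beaker: Bystander: glass beaker 66 mm across, 85 mm high, right of the lift. Origin under its centre
- mouse: Bystander: black computer mouse 110 x 62 x 36 mm. Origin under its centre
- marker: Bystander: marker pen 130 mm long, 14 mm thick, lying in front of the scanner. Origin under its centre
- vial_rack: Bystander: white vial rack 75 x 140 x 78 mm. Origin under its centre
Not all that is in view belongs to the job. Of the things that look like the part that bears tray_mid, the largest one is meant.

How it is judged (in metres and radians):
On the way, in this order (a step that is already met when the one before it is completed fails the run):
1. the platform rests level with the deck (its top 2 mm below to 6 mm above the deck's top), the lever is back up, the tray still on the platform (z of lift in the frame of deck between -0.002 and 0.006 m and value of joint lever below 0.08 rad and y of tray_mid in the frame of deck below -0.1 m), for 0.3 s.
2. the tray is fully home on the deck, within 5 mm of the scanner's face (y of tray_mid in the frame of deck above 0.006 m and z of tray_mid in the frame of deck below 0.017 m), for 0.2 s.
At the end, for the whole second after the job is handed in: The platform stands on the tooth level with the deck (its top between 2 mm below and 6 mm above the deck's top), the lever is up (below 0.08 rad), and the tray lies flat on the deck between its rails, its far end within 5 mm of the scanner's face, at rest (all of step 2 and z of lift in the frame of deck between -0.002 and 0.006 m and value of joint lever below 0.08 rad and y of tray_mid in the frame of deck below 0.015 m and x of tray_mid in the frame of deck between -0.015 and 0.015 m and z of tray_mid in the frame of deck above 0.008 m and angle between tray_mid's own z axis and vertical below 0.05 rad and velocity of joint lever below 0.1 rad/s); the robot touches nothing.
It fails at once if the platform is pumped past the level tooth (more than 10.5 mm above the deck) (z of lift in the frame of deck above 0.0105 m).
It fails at once if the platform is raised by touching it instead of with the lever (contact force between any of the fingers, the arm and lift above 2 N and linear speed of lift above 0.02 m/s and value of joint lever below 0.05 rad).
It fails at once if the tray is lifted off (more than 25 mm above the deck's level) (z of tray_mid in the frame of deck above 0.037 m).
It fails at once if the tray is tipped by more than 0.3 rad (angle between tray_mid's own z axis and vertical above 0.3 rad).
It fails at once if a bystander is moved by more than 40 mm (distance of any of reagent_bottle, slide_box, beaker, mouse, marker, vial_rack from where it was at the start of the episode above 0.04 m).
It also fails if it takes over 64 s, if anything falls off the work surface, if the arm or the gripper's body presses on something with over 40 N, if the wrist force passes 120 N, or if a joint passes its speed limit or range.

## Robot

A 6-joint arm with a two-finger parallel gripper is mounted at the origin on the work surface. World frame = base frame: x ahead of the robot, y to its left, z up, the work surface at z = 0. Lengths are in m, angles in degrees, forces in N, time in s.
With the tool pointing down it reaches from about 0.25 to 0.725 m from the base axis. Payload 9.7 kg.
Tool frame: the origin (TCP) lies midway between the tips of the shut fingers; the grasp point (between the pads) lies 19 mm behind it (robot.hold_point_z is the distance from the TCP to the grasp point, in m); x points along the fingers, y is the direction in which the jaws open and shut, and the axes are right-handed (so a half turn about x gives the same grasp; the last joint's range is limited). The gripper opens to 85 mm and grips with 20 to 120 N. Pads are 22 mm wide; open, the fingers measure 114 mm over their backs; the gripper's body (76 mm by 85 mm) begins 54 mm behind the grasp point. The pads swing forward as they close: fully open they stand 13 mm farther back than shut.
Start: joints at [-68.526, 4.979, 10.078, 95.1, 0, 90], TCP at [0.201, -0.512, 0.196] pointing down, gripper open.
Joint ranges: [-179.16, 179.16], [-48.56, 103.87], [-65.8, 70.77], [-126.05, 130.52], [-82.76, 87.17], [-180, 180]. Speed limits (degrees/s): [127.2, 127.2, 147.25, 180, 180, 180].

## Interface

Orientations are given as [roll, pitch, yaw] about the fixed x, y, z axes, in that order (R = Rz(yaw) Ry(pitch) Rx(roll)).
In Python, from workcell import robot, cams gives the robot as it stands. The module is installed in compiled form; this text tells all that it offers.
- The arm moves only by the tool jog_arm, never from a script. Its argument "deltas" is a list of rows, each an object with "delta_pos": the shift along the tool's x, y, z in m, a list of three; "roll": the turn about the tool's x in degrees. In form: [{"delta_pos": [x, y, z], "roll": roll}, ...]. A call has 1 to 12 rows; each row is the pose to reach, as a shift and turn from the pose commanded when the call began, along the tool's axes at that moment; what a row does not reach only later rows make up. A row lasts 1/8 s, in which the tool goes at most 62.5 mm and 10.7 degrees, less where a joint would pass 70% of its speed; a pose out of reach is approached as far as the arm can. A call with a gripper value outside its range is refused whole. "gripper" is the closure, from 0 (fully open) to 1 (shut), set as the call begins (left out, the last holds). The fingers move at their own pace and stop on an object; the grip force is fixed at half the most. Time passes only in rows, so rows that repeat a pose let the fingers close. It gives the time, the measured TCP pose, the force and the opening at its end, in the units of the state.
- robot.get_obs(): the state, without advancing time (a new reading comes with each control period).
- cams.get_image(name): name is "scene" or "top" or "wrist"; returns a dict with "pixels" (480x640x3 uint8, blue, green, red), "range_z" (480x640 float32, m along the optical axis (not along the pixel's ray), 0 where there is no reading), "intrinsics" (3x3 intrinsics, pixels), "distortion" ([k1, k2, p1, p2, k3] as OpenCV has them; the pictures are not rectified), "pose" (4x4, takes a point from camera to world coordinates); the wrist camera has in their place "hand_eye" (4x4, takes a point from camera to tool coordinates, whose origin is the TCP and whose axes are the tool frame's). Camera axes: x right, y down, z forward; pixel columns grow to the right and rows downward; lengths in m; the calibration is good to about 2 mm. A picture is of the moment at which its call begins: read the wrist's pose just before it.
- robot.sign_off(): hands the job in, once; it reports no verdict.
The state is a dict: "time": time; "q": joint angles; "qvel": joint speeds; "joint_efforts": joint torques, N m; "ee_pos": TCP position; "orientation": TCP orientation; "contact_force": force on the tool from outside, world axes, zero at the start; "wrist_torque": the same for the moment, N m; "finger_gap": finger opening in m.
Only numpy, scipy, OpenCV 4.12 (cv2) and the standard library are available. Lean on these libraries where they do the work, as an engineer would, in place of code of your own. Each camera call takes 0.05 s, during which the arm holds its last target.

## Working session

There is one attempt and no reset: what is moved stays moved. The work goes in short steps, Python scripts to look and compute and a tool call to move; the robot and the scene stay as the last step left them, time stands still between calls to the robot, and variables do not carry over. Pictures are saved under pics/ and viewed, and the job is handed in when it is done.

Besides the shell and the picture viewer there is one more tool, called after ">>>" as name(argument=value, ...) on one line, values as JSON. jog_arm: Moves the arm, as the interface text tells. Its arguments: {"type":"object","properties":{"deltas":{"type":"array","items":{"type":"object","properties":{"delta_pos":{"type":"array","items":{"type":"number"}},"roll":{"type":"number"}}}},"gripper":{"type":"number"}},"required":["deltas"]}

```bash
mkdir -p pics; ls
cat > h.py <<'E'
import numpy as np, cv2
from workcell import robot, cams
def snap(n,f):
    o=robot.get_obs(); im=cams.get_image(n); cv2.imwrite('pics/'+f,im['pixels']); np.savez('pics/'+f+'.npz',o=np.array([*o['ee_pos'],*o['orientation']]),**im); return o,im
E
python3 - <<'E'
from h import *
for n in('scene','top'):
    o,im=snap(n,n+'1.png'); print(im['intrinsics'].tolist(),im['distortion'],im['pose'].round(4).tolist())
print(o)
E
```

```text
pics
[[608.4290280552319, 0.0, 316.35272189040984], [0.0, 608.4290280552319, 241.22520691293877], [0.0, 0.0, 1.0]] [-0.08423046  0.          0.          0.          0.        ] [[0.6042, 0.5819, -0.5444, 1.1913], [0.7966, -0.426, 0.4288, -0.6156], [0.0176, -0.6927, -0.721, 0.9334], [0.0, 0.0, 0.0, 1.0]]
[[487.899456509127, 0.0, 316.88338220556955], [0.0, 487.899456509127, 236.926111213006], [0.0, 0.0, 1.0]] [-0.10686235  0.          0.          0.          0.        ] [[0.0118, -0.9925, 0.1218, 0.4509], [-0.9999, -0.0104, 0.0121, -0.142], [-0.0107, -0.1219, -0.9925, 1.1682], [0.0, 0.0, 0.0, 1.0]]
{'time': 0.05, 'q': array([-6.85241454e+01,  5.01020120e+00,  1.00359980e+01,  9.51003463e+01,
        1.37343690e-03,  9.00015992e+01]), 'qvel': array([-0.01127322,  0.07747646,  0.05618049, -0.03465162, -0.00219816,
       -0.03263415]), 'joint_efforts': array([-4.70983832e-04, -5.22081184e+01,  4.66119325e+01,  1.66178128e-02,
       -2.50256204e-05, -1.04684108e-05]), 'ee_pos': array([ 0.20126721, -0.51155772,  0.19530556]), 'orientation': array([-91.05384989,  89.92543786, 110.42040456]), 'contact_force': array([ 1.32986664,  0.67011137, -0.12210274]), 'wrist_torque': array([-0.05783825, -0.00016577,  0.04570128]), 'finger_gap': 0.08537165492556985}
```

View pics/scene1.png

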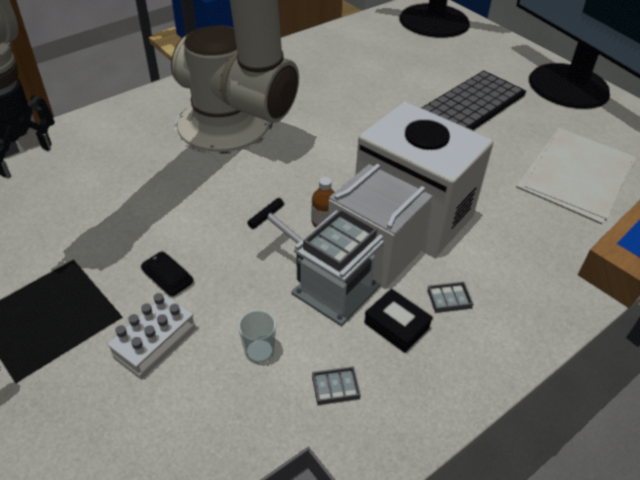

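View pics/top1.png

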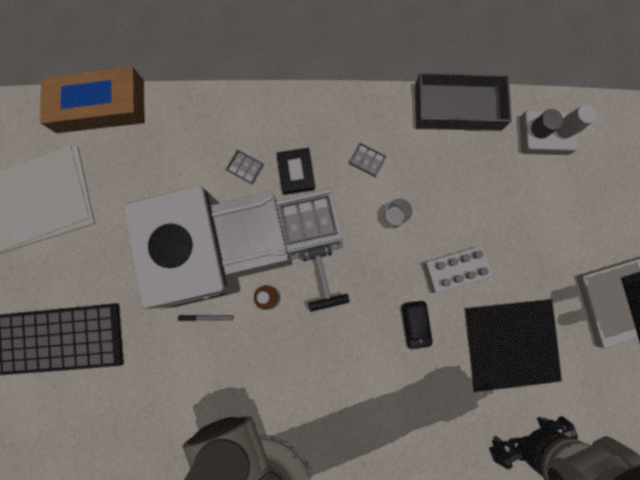

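The scene view shows the lift with its tray at about (340,245), the handle at (266,213) and the deck at (385,205). In the top view the handle bar is at (328,302), the tray at (309,220), the deck at (247,233), the scanner face at about x=217 and the bottle at (265,297). Next I'll measure these with depth and rays.

```bash
cat >> h.py <<'E'
def pts(im,uv,z=None):
    """world points of pixels by depth, or by ray on plane z"""
    uv=np.asarray(uv,float).reshape(-1,2); n=cv2.undistortPoints(uv[:,None],im['intrinsics'],im['distortion'])[:,0]
    r=np.c_[n,np.ones(len(n))]; P=im['pose']
    if z is None:
        d=im['range_z'][uv[:,1].round().astype(int),uv[:,0].round().astype(int)]
        return (r*d[:,None])@P[:3,:3].T+P[:3,3]
    w=r@P[:3,:3].T; return P[:3,3]+w*((z-P[2,3])/w[:,2])[:,None]
def cloud(im):
    v,u=np.mgrid[0:480,0:640]; p=pts(im,np.c_[u.ravel(),v.ravel()]).reshape(480,640,3); p[im['range_z']==0]=np.nan; return p
def load(f): return dict(np.load('pics/'+f+'.npz'))
E
python3 - <<'E'
from h import *
im=load('top1.png'); c=cloud(im); g=cv2.cvtColor(im['pixels'],cv2.COLOR_BGR2GRAY)
# handle: dark mask
v,u=np.mgrid[0:480,0:640]
m=(g<60)&(u>295)&(u<365)&(v>285)&(v<318)&(c[...,2]>.05)
uv=np.c_[u[m],v[m]]; print('handle n',m.sum(),'z',np.percentile(c[m][:,2],[5,50,95]))
r=cv2.minAreaRect(uv.astype(np.float32)); bp=cv2.boxPoints(r); w=pts(im,bp,.105); print(w.round(4), w.mean(0), pts(im,[r[0]],.105))
# deck
m=(u>222)&(u<282)&(v>205)&(v<265)&(abs(c[...,2]-.16)<.006)
uv=np.c_[u[m],v[m]]; r=cv2.minAreaRect(uv.astype(np.float32)); print('deck',m.sum(),np.median(c[m][:,2]),pts(im,cv2.boxPoints(r),.16).round(4))
for n,p in dict(desk=(345,330),tray1=(295,225),tray2=(322,220),deckc=(247,233),rimR=(338,222),trayedge=(284,225),railfront=(262,265),armm=(320,275),slbox=(296,170),bottle=(263,297),scan=(190,210)).items(): print(n,pts(im,[p])[0].round(4))
E
python3 - <<'E'
from h import *
for f,(a,b,cc,d) in {'top1.png':(180,370,180,330),'scene1.png':(230,460,160,330)}.items():
    i=load(f)['pixels'][cc:d,a:b]; cv2.imwrite('pics/z_'+f,cv2.resize(i,None,fx=3.4,fy=3.4,interpolation=cv2.INTER_CUBIC))
E
```

```text
handle n 370 z [0.10338363 0.1085707  0.11240477]
[[ 0.4396 -0.11    0.105 ]
 [ 0.4598 -0.195   0.105 ]
 [ 0.4395 -0.1997  0.105 ]
 [ 0.4194 -0.1149  0.105 ]] [ 0.43956977 -0.15487182  0.105     ] [[ 0.43958159 -0.15484293  0.105     ]]
deck 3003 0.1595344441919806 [[ 0.6383  0.0693  0.16  ]
 [ 0.6393 -0.0535  0.16  ]
 [ 0.5173 -0.0561  0.16  ]
 [ 0.5158  0.065   0.16  ]]
desk [ 0.373  -0.197  -0.0018]
tray1 [ 0.6014 -0.0828  0.1451]
tray2 [ 0.613  -0.14    0.1433]
deckc [0.581  0.0162 0.1624]
rimR [ 0.6105 -0.1743  0.1343]
trayedge [ 0.5998 -0.0603  0.1547]
railfront [ 0.5153 -0.0156  0.1515]
armm [ 0.4985 -0.1368  0.0929]
slbox [ 0.7487 -0.0768  0.0415]
bottle [ 0.4487 -0.0154  0.1198]
scan [0.6203 0.1256 0.2105]
```

View pics/z_top1.png

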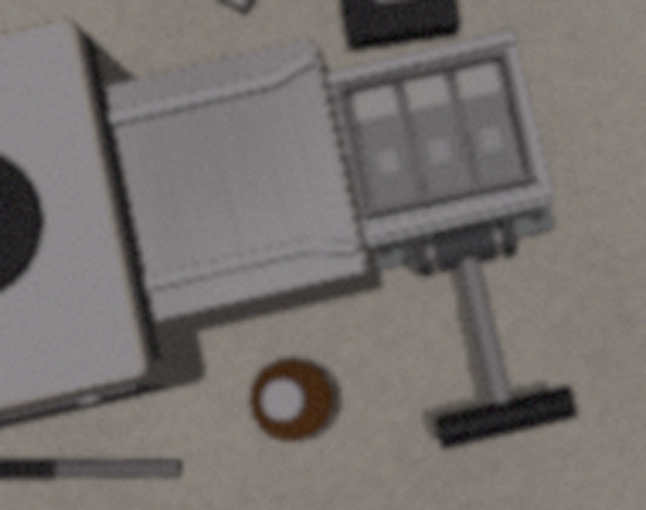

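View pics/z_scene1.png

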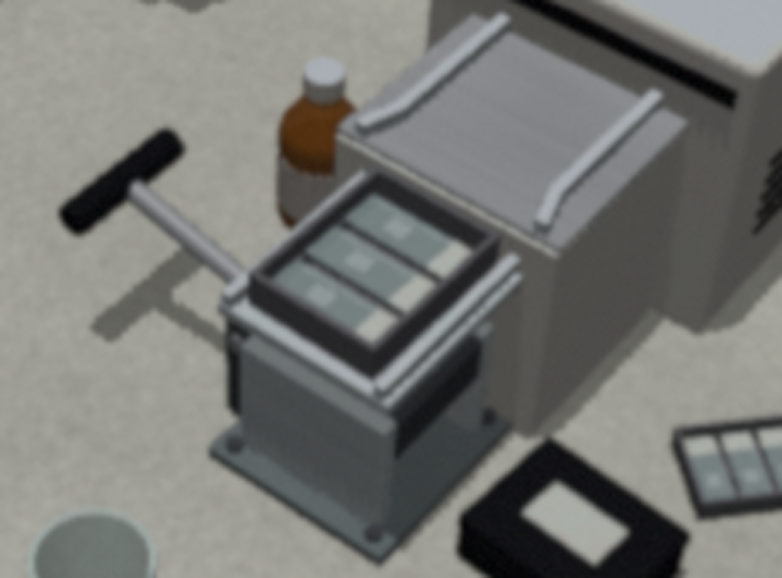

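```bash
cat >> h.py <<'E'
from scipy.spatial.transform import Rotation as Ro
def tool(o): return Ro.from_euler('xyz',o['orientation'],degrees=True).as_matrix()
E
python3 - <<'E'
from h import *
o=robot.get_obs(); R=tool(o); print(R.round(3)); print('angle of tool y',np.degrees(np.arctan2(R[1,1],R[0,1])))
im=load('top1.png'); c=cloud(im); v,u=np.mgrid[0:480,0:640]
# yaw: scanner top / deck long edges via depth clouds from both views
for f in('top1.png','scene1.png'):
    im=load(f); c=cloud(im)
    p=c.reshape(-1,3); k=(p[:,2]>.15)&(p[:,2]<.178)&(np.hypot(p[:,0]-.586,p[:,1]-.0135)<.13); 
    q=p[k]
    for lo,hi,nm in((.154,.166,'deck'),):
        s=q[(q[:,2]>lo)&(q[:,2]<hi)&(q[:,1]>-.045)]
        r=cv2.minAreaRect(s[:,:2].astype(np.float32)); print(f,nm,len(s),r,np.median(s[:,2]))
    s=p[(abs(p[:,2]-.21)<.02)&(np.hypot(p[:,0]-.6,p[:,1]-.15)<.15)&(p[:,1]>.03)]
    if len(s)>50: print('scanner',np.median(s[:,2]),cv2.minAreaRect(s[:,:2].astype(np.float32)))
    p2=p[np.hypot(p[:,0]-.615,p[:,1]+.113)<.09]; 
    print('lift z hist',np.histogram(p2[:,2],np.arange(.1,.17,.004)))
E
```

```text
[[-0.     0.366 -0.931]
 [ 0.001 -0.931 -0.366]
 [-1.    -0.001  0.   ]]
angle of tool y -68.52486547245242
top1.png deck 3751 ((0.5821495652198792, 0.013954833149909973), (0.2097492516040802, 0.1342325210571289), 13.903724670410156) 0.15950621150758137
scanner 0.21451657583617234 ((0.5520825982093811, 0.16030630469322205), (0.21165302395820618, 0.17421112954616547), 13.897710800170898)
lift z hist (array([   1,    1,    2,    6,    4,   10,   37,  288,  412,  459, 1200,
        234,   65,  277,  397,  183,    5]), array([0.1  , 0.104, 0.108, 0.112, 0.116, 0.12 , 0.124, 0.128, 0.132,
       0.136, 0.14 , 0.144, 0.148, 0.152, 0.156, 0.16 , 0.164, 0.168]))
scene1.png deck 3468 ((0.5860993266105652, 0.01706165075302124), (0.21529918909072876, 0.14114220440387726), 14.373213768005371) 0.1594963212788127
scanner 0.21448837326844872 ((0.5531901121139526, 0.16145087778568268), (0.2132616490125656, 0.17730098962783813), 14.469991683959961)
lift z hist (array([  12,    7,    7,    4,    8,   49,  139,  368,  389,  463, 1345,
        331,  280,  535,  436,  126,    6]), array([0.1  , 0.104, 0.108, 0.112, 0.116, 0.12 , 0.124, 0.128, 0.132,
       0.136, 0.14 , 0.144, 0.148, 0.152, 0.156, 0.16 , 0.164, 0.168]))
```

>>> jog_arm(deltas=[{"delta_pos": [0.0,-0.025,-0.035],"roll": -8},{"delta_pos": [0.0,-0.05,-0.071],"roll": -16.5},{"delta_pos": [0.0,-0.075,-0.106],"roll": -25},{"delta_pos": [0.0,-0.1,-0.141],"roll": -33},{"delta_pos": [0.0,-0.125,-0.177],"roll": -41.5},{"delta_pos": [0.0,-0.15,-0.212],"roll": -50},{"delta_pos": [0.01,-0.175,-0.247],"roll": -58},{"delta_pos": [0.02,-0.2,-0.283],"roll": -66},{"delta_pos": [0.04,-0.225,-0.32],"roll": -74},{"delta_pos": [0.055,-0.245,-0.353],"roll": -82.5},{"delta_pos": [0.055,-0.245,-0.353],"roll": -82.5}], gripper=1)

```text
time: 1.48
ee_pos: [0.4403, -0.1526, 0.1393]
orientation: [-127.6, 89.8, 156.6]
contact_force: [0.9, -0.1, -0.3]
finger_gap: 0.0002
```

Run:
```python
from h import *
o,im=snap('scene','scene2.png'); R=tool(o); print(o['time'],o['ee_pos'],R.round(3),o['q'],o['contact_force'],o['finger_gap'])
```

```text
1.475 [ 0.44034435 -0.15261238  0.13934067] [[-0.003  0.969  0.246]
 [ 0.001  0.246 -0.969]
 [-1.    -0.002 -0.002]] [-1.91230995e+01 -7.11535976e+00 -8.11160740e+00  8.91606294e+01
  1.17233954e-02  5.66389003e+01] [ 0.94047116 -0.07258173 -0.28696253] 0.00016015270778709106
```

View pics/scene2.png

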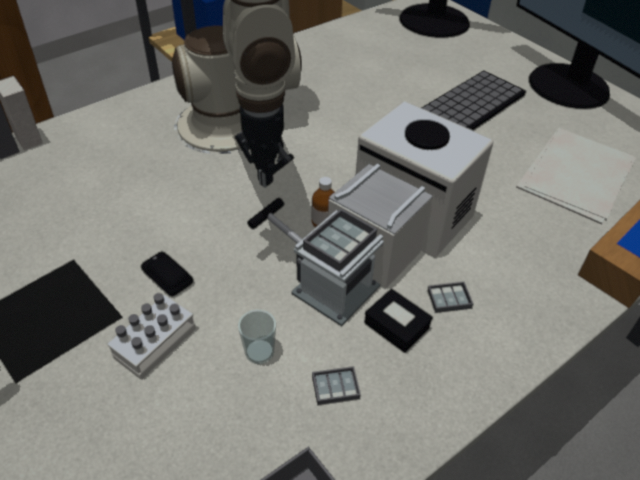

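Run:
```python
from h import *
im=load('scene2.png'); P=im['pose']
def proj(p):
    T=np.linalg.inv(P); return cv2.projectPoints(np.array([p],float),cv2.Rodrigues(T[:3,:3])[0],T[:3,3],im['intrinsics'],im['distortion'])[0].ravel()
print(proj(im['o'][:3]),proj([.4396,-.1548,.1]))
c=cloud(im);g=im['pixels'].max(2);v,u=np.mgrid[0:480,0:640]
m=(g<60)&(u>240)&(u<290)&(v>195)&(v<232)
print(m.sum(),c[m].mean(0)); uv=np.c_[u[m],v[m]]; r=cv2.minAreaRect(uv.astype(np.float32)); print(r,pts(im,[r[0]],.1))
i=im['pixels'][130:280,200:340]; cv2.imwrite('pics/z2.png',cv2.resize(i,None,fx=4,fy=4,interpolation=cv2.INTER_CUBIC))
```

```text
[265.42245594 197.90743257] [265.13191975 212.86668251]
401 [ 0.44465189 -0.15624437  0.10583878]
((265.4200439453125, 212.5600128173828), (10.59999942779541, 41.59999465942383), 53.13010025024414) [[ 0.43920179 -0.15384508  0.1       ]]
```

View pics/z2.png

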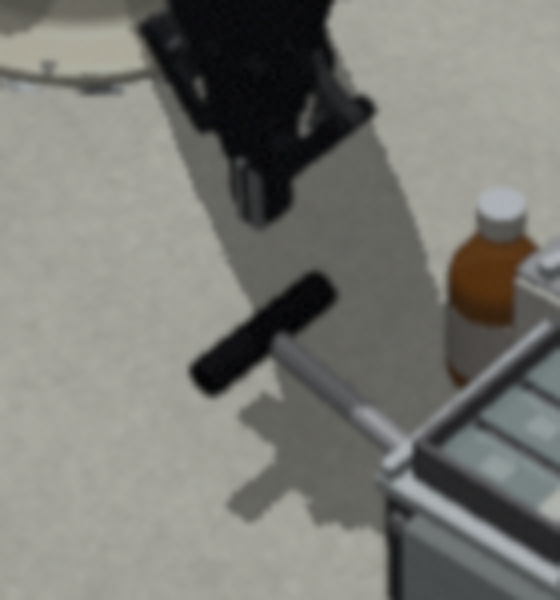

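Run:
```python
from h import *
im=load('scene2.png');c=cloud(im)
for v in range(174,192,2): print(v,c[v,265].round(3),im['pixels'][v,265])
o=robot.get_obs();print(o['time'],o['ee_pos'],o['finger_gap'])
```

```text
174 [ 0.448 -0.155  0.206] [29 29 26]
176 [ 0.447 -0.155  0.2  ] [35 35 33]
178 [ 0.448 -0.156  0.196] [36 36 34]
180 [ 0.449 -0.157  0.193] [38 38 36]
182 [ 0.449 -0.157  0.188] [42 41 39]
184 [ 0.452 -0.159  0.186] [45 45 42]
186 [ 0.448 -0.157  0.177] [60 61 59]
188 [ 0.278 -0.052 -0.001] [90 95 94]
190 [ 0.284 -0.056 -0.001] [ 97 101 102]
1.525 [ 0.44000329 -0.15370099  0.14021078] -2.781354032452601e-05
```

Run:
```python
from h import *
o,im=snap('scene','scene3.png');c=cloud(im)
print(o['time'],o['ee_pos'])
for v in range(174,204,2): print(v,c[v,265].round(3),im['pixels'][v,265])
o,im=snap('wrist','wrist1.png');print(im['hand_eye'].round(3),im['intrinsics'])
```

```text
1.525 [ 0.44000329 -0.15370099  0.14021078]
174 [ 0.45  -0.156  0.208] [21 19 18]
176 [ 0.451 -0.157  0.204] [20 20 19]
178 [ 0.45  -0.157  0.199] [25 26 23]
180 [ 0.448 -0.156  0.191] [29 27 25]
182 [ 0.445 -0.155  0.184] [27 26 25]
184 [ 0.45  -0.158  0.184] [36 36 34]
186 [ 0.447 -0.156  0.177] [66 68 67]
188 [ 0.281 -0.054  0.002] [93 97 98]
190 [ 0.285 -0.056 -0.001] [ 97 101 102]
192 [ 0.288 -0.059 -0.004] [ 96 101 102]
194 [ 0.296 -0.064 -0.001] [ 95 100 100]
196 [ 0.304 -0.07   0.002] [ 96 100 100]
198 [ 0.305 -0.07  -0.004] [ 95 101 101]
200 [ 0.317 -0.078  0.003] [ 95 100 101]
202 [ 0.319 -0.079 -0.001] [ 95 101 101]
[[ 0.001 -0.258  0.966 -0.177]
 [ 1.     0.001 -0.001  0.   ]
 [-0.     0.966  0.258 -0.065]
 [ 0.     0.     0.     1.   ]] [[343.65262802   0.         322.56362451]
 [  0.         343.65262802 238.64817629]
 [  0.           0.           1.        ]]
```

View pics/wrist1.png

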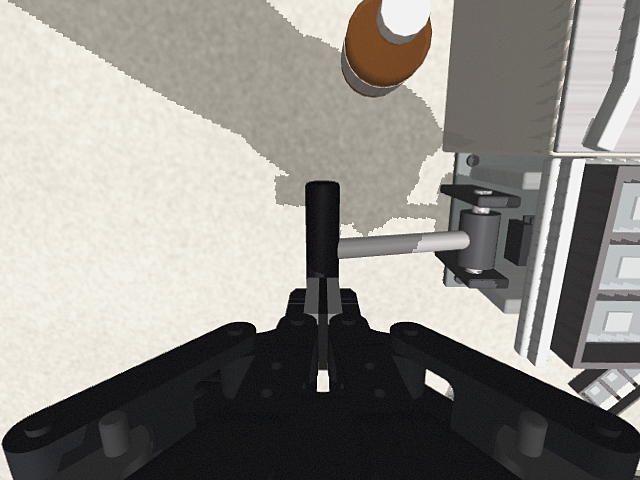

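```bash
cat >> h.py <<'E'
def wpose(im):
    o=im['o']; T=np.eye(4); T[:3,:3]=Ro.from_euler('xyz',o[3:],degrees=True).as_matrix(); T[:3,3]=o[:3]; im['pose']=T@im['hand_eye']; return im
E
python3 - <<'E'
from h import *
im=wpose(load('wrist1.png'));c=cloud(im)
print(im['o'],im['pose'].round(3))
for n,p in dict(desk=(100,120),bar=(322,220),bar0=(322,190),tip=(323,270),arm=(390,243),bottle=(400,20),tray=(600,270),deck=(560,80),tip2=(323,290)).items(): print(n,im['range_z'][p[1],p[0]],c[p[1],p[0]].round(3))
t=load('top1.png')
E
```

```text
[ 4.39902490e-01 -1.54471419e-01  1.40831038e-01 -1.05206269e+02
  8.99513812e+01  1.78745670e+02] [[ 0.97   0.234  0.061  0.425]
 [ 0.241 -0.937 -0.251 -0.092]
 [-0.002  0.258 -0.966  0.318]
 [ 0.     0.     0.     1.   ]]
desk 0.30277252 [ 0.226 -0.116 -0.002]
bar 0.2111931 [ 0.435 -0.134  0.111]
bar0 0.2073578 [ 0.43  -0.116  0.11 ]
tip 0.22119538 [ 0.443 -0.166  0.109]
arm 0.23387325 [ 0.484 -0.142  0.093]
bottle 0.17599191 [ 0.448 -0.02   0.119]
tray 0.17207408 [ 0.576 -0.116  0.155]
deck 0.15139796 [ 0.52  -0.038  0.153]
tip2 0.1344733 [ 0.438 -0.144  0.193]
```

Run:
```python
from h import *
im=wpose(load('wrist1.png'));c=cloud(im)
for v in range(266,325,3): print(v,[ (u,c[v,u].round(3).tolist()) for u in (312,323,334)])
i=im['pixels'][160:340,240:400]; cv2.imwrite('pics/z3.png',cv2.resize(i,None,fx=4,fy=3.3,interpolation=cv2.INTER_CUBIC))
```

```text
266 [(312, [0.436, -0.166, 0.108]), (323, [0.443, -0.163, 0.11]), (334, [0.45, -0.163, 0.105])]
269 [(312, [0.436, -0.168, 0.107]), (323, [0.443, -0.165, 0.11]), (334, [0.45, -0.165, 0.106])]
272 [(312, [0.437, -0.17, 0.107]), (323, [0.444, -0.167, 0.109]), (334, [0.451, -0.167, 0.105])]
275 [(312, [0.437, -0.172, 0.107]), (323, [0.444, -0.169, 0.11]), (334, [0.451, -0.169, 0.107])]
278 [(312, [0.433, -0.146, 0.179]), (323, [0.438, -0.144, 0.18]), (334, [0.442, -0.143, 0.18])]
281 [(312, [0.433, -0.145, 0.184]), (323, [0.438, -0.144, 0.184]), (334, [0.442, -0.143, 0.183])]
284 [(312, [0.434, -0.146, 0.186]), (323, [0.438, -0.144, 0.187]), (334, [0.442, -0.143, 0.187])]
287 [(312, [0.434, -0.145, 0.19]), (323, [0.438, -0.144, 0.191]), (334, [0.442, -0.143, 0.19])]
290 [(312, [0.434, -0.145, 0.193]), (323, [0.438, -0.144, 0.193]), (334, [0.442, -0.144, 0.192])]
293 [(312, [0.434, -0.145, 0.197]), (323, [0.438, -0.144, 0.196]), (334, [0.442, -0.143, 0.196])]
296 [(312, [0.434, -0.145, 0.199]), (323, [0.438, -0.144, 0.199]), (334, [0.442, -0.143, 0.198])]
299 [(312, [0.434, -0.145, 0.202]), (323, [0.438, -0.144, 0.202]), (334, [0.442, -0.143, 0.201])]
302 [(312, [0.434, -0.145, 0.205]), (323, [0.438, -0.144, 0.205]), (334, [0.442, -0.143, 0.204])]
305 [(312, [0.434, -0.146, 0.205]), (323, [0.438, -0.144, 0.207]), (334, [0.442, -0.143, 0.207])]
308 [(312, [0.434, -0.145, 0.208]), (323, [0.438, -0.144, 0.209]), (334, [0.442, -0.143, 0.209])]
311 [(312, [0.434, -0.145, 0.211]), (323, [0.438, -0.145, 0.21]), (334, [0.442, -0.144, 0.211])]
314 [(312, [0.434, -0.145, 0.213]), (323, [0.438, -0.145, 0.213]), (334, [0.442, -0.144, 0.212])]
317 [(312, [0.434, -0.144, 0.218]), (323, [0.438, -0.145, 0.213]), (334, [0.441, -0.142, 0.217])]
320 [(312, [0.434, -0.144, 0.22]), (323, [0.438, -0.147, 0.213]), (334, [0.441, -0.142, 0.22])]
323 [(312, [0.434, -0.144, 0.221]), (323, [0.439, -0.147, 0.213]), (334, [0.441, -0.142, 0.222])]
```

View pics/z3.png

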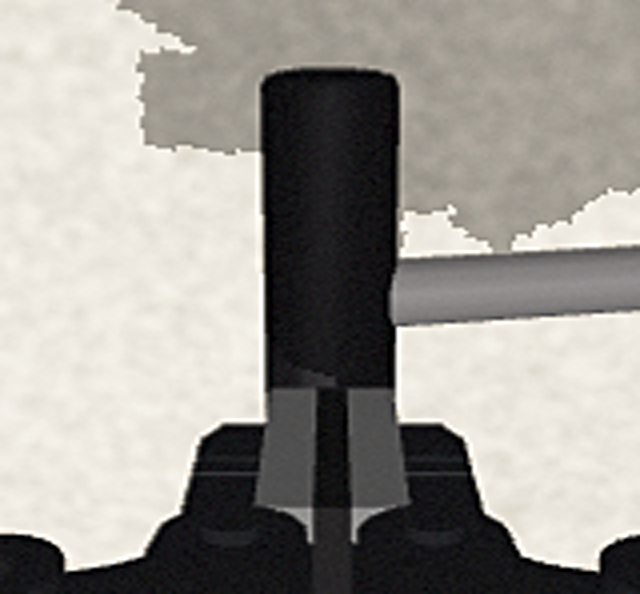

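>>> jog_arm(deltas=[{"delta_pos": [0.01,0,0],"roll": 0},{"delta_pos": [0.02,0,0],"roll": 0},{"delta_pos": [0.03,0,0],"roll": 0},{"delta_pos": [0.035,0,0],"roll": 0},{"delta_pos": [0.035,0,0],"roll": 0}])

```text
time: 2.25
ee_pos: [0.4399, -0.1546, 0.1055]
orientation: [-125.4, 90.0, 158.6]
contact_force: [-0.7, -0.5, -0.5]
finger_gap: 0.0004
```

Run:
```python
from h import *
o,im=snap('wrist','wrist2.png');print(o['time'],o['ee_pos'],o['contact_force'])
c=cloud(wpose(im|{'o':np.array([*o['ee_pos'],*o['orientation']])}))
print(c[200,322],c[190,322],c[285,323])
o,im=snap('scene','scene4.png')
i=im['pixels'][130:280,200:340]; cv2.imwrite('pics/z4.png',cv2.resize(i,None,fx=4,fy=4,interpolation=cv2.INTER_CUBIC))
```

```text
2.25 [ 0.43988821 -0.1545503   0.10554251] [-0.74019356 -0.47448653 -0.53546666]
[ 0.43048291 -0.11700038  0.11025993] [ 0.42933785 -0.11242891  0.10763018] [ 0.43790395 -0.14462325  0.15201346]
```

View pics/z4.png

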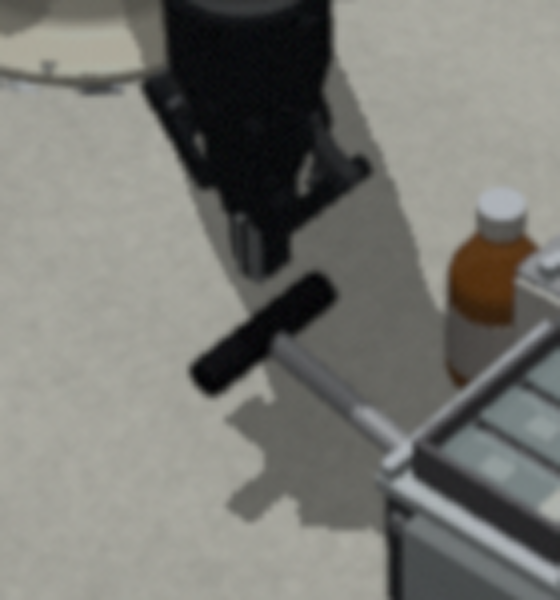

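The fingers are still clear of the bar, so the real tips sit about 36 mm behind the reported TCP. I'll keep going down, watching the force.

>>> jog_arm(deltas=[{"delta_pos": [0.01,0,0],"roll": 0},{"delta_pos": [0.02,0,0],"roll": 0},{"delta_pos": [0.026,0,0],"roll": 0},{"delta_pos": [0.032,0,0],"roll": 0},{"delta_pos": [0.038,0,0],"roll": 0},{"delta_pos": [0.038,0,0],"roll": 0}])

```text
time: 3.1
ee_pos: [0.44, -0.1548, 0.068]
orientation: [-38.6, 90.0, -114.6]
contact_force: [-3.2, -1.0, 5.4]
finger_gap: 0.0
```

Run:
```python
from h import *
o,im=snap('wrist','wrist3.png');print(o['time'],o['ee_pos'],o['contact_force'])
c=cloud(wpose(im|{'o':np.array([*o['ee_pos'],*o['orientation']])}))
for v in range(200,300,6): print(v,c[v,323].round(3))
```

```text
3.1 [ 0.43998707 -0.1547508   0.067953  ] [-3.15160095 -0.97835258  5.42297929]
200 [ 0.43  -0.113  0.102]
206 [ 0.431 -0.115  0.101]
212 [ 0.431 -0.118  0.102]
218 [ 0.432 -0.12   0.102]
224 [ 0.432 -0.123  0.103]
230 [ 0.433 -0.125  0.102]
236 [ 0.434 -0.128  0.101]
242 [ 0.434 -0.131  0.102]
248 [ 0.435 -0.133  0.103]
254 [ 0.436 -0.136  0.102]
260 [ 0.436 -0.139  0.101]
266 [ 0.437 -0.141  0.102]
272 [ 0.438 -0.144  0.102]
278 [ 0.438 -0.145  0.107]
284 [ 0.438 -0.145  0.114]
290 [ 0.438 -0.144  0.121]
296 [ 0.438 -0.145  0.126]
```

View pics/wrist3.png

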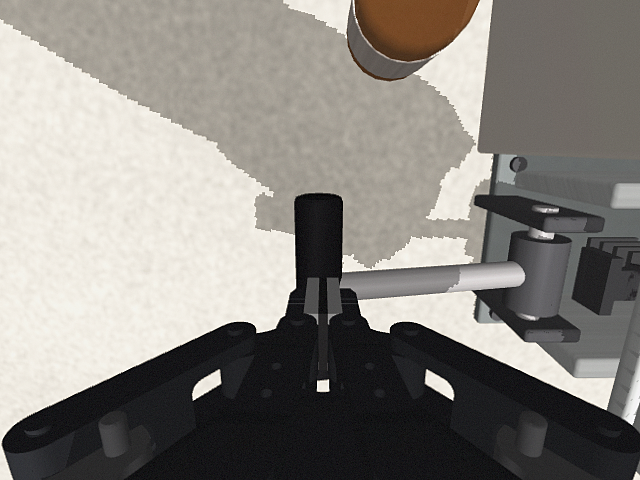

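>>> jog_arm(deltas=[{"delta_pos": [0.01,0,0],"roll": 0},{"delta_pos": [0.02,0,0],"roll": 0},{"delta_pos": [0.03,0,0],"roll": 0},{"delta_pos": [0.038,0,0],"roll": 0},{"delta_pos": [0.044,0,0],"roll": 0},{"delta_pos": [0.048,0,0],"roll": 0},{"delta_pos": [0.048,0,0],"roll": 0}])

```text
time: 4.03
ee_pos: [0.4408, -0.1549, 0.0207]
orientation: [49.2, 89.9, -26.8]
contact_force: [-2.3, -0.7, 7.6]
finger_gap: 0.0001
```

Run:
```python
from h import *
o,im=snap('wrist','wrist4.png');print(o['time'],o['ee_pos'],o['contact_force'])
c=cloud(wpose(im|{'o':np.array([*o['ee_pos'],*o['orientation']])}))
for v in range(200,300,8): print(v,c[v,323].round(3))
```

```text
4.025 [ 0.44075397 -0.1549333   0.02074032] [-2.2966883  -0.73189622  7.56554682]
200 [ 0.431 -0.113  0.054]
208 [ 0.431 -0.116  0.057]
216 [ 0.432 -0.12   0.055]
224 [ 0.433 -0.123  0.055]
232 [ 0.434 -0.126  0.055]
240 [ 0.435 -0.129  0.056]
248 [ 0.436 -0.133  0.055]
256 [ 0.437 -0.137  0.054]
264 [ 0.438 -0.141  0.054]
272 [ 0.438 -0.144  0.056]
280 [ 0.439 -0.145  0.063]
288 [ 0.439 -0.145  0.071]
296 [ 0.438 -0.144  0.08 ]
```

View pics/wrist4.png

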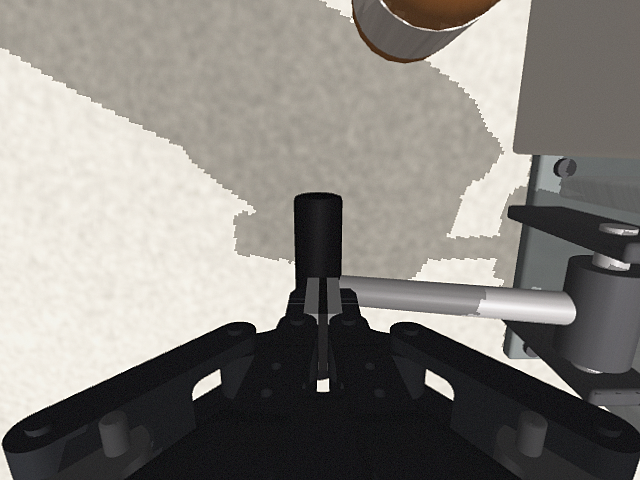

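The bar's top is at about 55 mm, so the lever is near 0.47, past 0.42. I'll let it come up now.

>>> jog_arm(deltas=[{"delta_pos": [-0.012,0,0],"roll": 0},{"delta_pos": [-0.025,0,0],"roll": 0},{"delta_pos": [-0.038,0,0],"roll": 0},{"delta_pos": [-0.05,0,0],"roll": 0},{"delta_pos": [-0.06,0,0],"roll": 0},{"delta_pos": [-0.066,0,0],"roll": 0},{"delta_pos": [-0.066,0,0],"roll": 0}])

```text
time: 4.95
ee_pos: [0.4401, -0.1546, 0.0861]
orientation: [-114.3, 90.0, 169.7]
contact_force: [-0.4, 0.0, -0.3]
finger_gap: 0.0002
```

```bash
cat >> h.py <<'E'
def liftz(im):
    """tray rim / rails heights from points in lift frame (yaw 14)"""
    c=cloud(im).reshape(-1,3); c=c[np.isfinite(c[:,0])]
    a=np.radians(14); L=np.array([.6155,-.1115]); ex=np.array([np.cos(a),np.sin(a)]); ey=np.array([-np.sin(a),np.cos(a)])
    x=(c[:,:2]-L)@ex; y=(c[:,:2]-L)@ey; z=c[:,2]; out={}
    for n,m in dict(slides=(abs(x)<.034)&(abs(y)<.046),rim=(abs(abs(x)-.040)<.003)&(abs(y)<.05),railB=(abs(x-.052)<.004)&(abs(y)<.05),railF=(abs(x+.052)<.004)&(abs(y)<.05),endN=(abs(x)<.03)&(abs(y+.053)<.002)).items():
        s=z[m&(z>.1)&(z<.2)]; out[n]=(len(s),np.percentile(s,[25,50,75,90]).round(4).tolist())
    return out
E
python3 - <<'E'
from h import *
for f in('top1.png','scene1.png'):print(f,liftz(load(f)))
for n in('top','scene'):
    o,im=snap(n,n+'5.png'); print(n,liftz(im))
print(o['time'],o['ee_pos'],o['contact_force'])
E
```

```text
top1.png {'slides': (1355, [0.1395, 0.1415, 0.1429, 0.1441]), 'rim': (364, [0.1424, 0.1525, 0.1552, 0.1568]), 'railB': (151, [0.1393, 0.141, 0.1422, 0.1437]), 'railF': (199, [0.133, 0.1394, 0.1417, 0.1432]), 'endN': (33, [0.132, 0.1528, 0.1551, 0.1568])}
scene1.png {'slides': (1185, [0.1403, 0.1417, 0.1429, 0.1438]), 'rim': (520, [0.1419, 0.1493, 0.1542, 0.1556]), 'railB': (286, [0.1343, 0.1392, 0.1412, 0.1425]), 'railF': (55, [0.1403, 0.1414, 0.1423, 0.1432]), 'endN': (187, [0.1326, 0.141, 0.1488, 0.154])}
top {'slides': (1383, [0.1497, 0.1515, 0.1529, 0.1541]), 'rim': (379, [0.152, 0.1625, 0.1652, 0.1666]), 'railB': (149, [0.1494, 0.1506, 0.1517, 0.1531]), 'railF': (205, [0.1431, 0.1494, 0.1518, 0.1532]), 'endN': (34, [0.1416, 0.1633, 0.1655, 0.1663])}
scene {'slides': (1174, [0.1504, 0.1516, 0.1528, 0.1538]), 'rim': (539, [0.152, 0.1593, 0.1643, 0.1656]), 'railB': (297, [0.1451, 0.1497, 0.1513, 0.1524]), 'railF': (54, [0.15, 0.1514, 0.1522, 0.1533]), 'endN': (203, [0.143, 0.1515, 0.1595, 0.1639])}
5.0 [ 0.43999458 -0.15452896  0.08569468] [ 0.38502231  0.21708694 -0.13552885]
```

The first stroke gained 10 mm: the rail top went from 141.5 to 151.5 mm, so the platform is at about 141.5 mm against a level of about 161.5. That leaves two strokes.

>>> jog_arm(deltas=[{"delta_pos": [0.014,0,0],"roll": 0},{"delta_pos": [0.028,0,0],"roll": 0},{"delta_pos": [0.042,0,0],"roll": 0},{"delta_pos": [0.055,0,0],"roll": 0},{"delta_pos": [0.066,0,0],"roll": 0},{"delta_pos": [0.066,0,0],"roll": 0},{"delta_pos": [0.066,0,0],"roll": 0},{"delta_pos": [0.052,0,0],"roll": 0},{"delta_pos": [0.038,0,0],"roll": 0},{"delta_pos": [0.02,0,0],"roll": 0},{"delta_pos": [0,0,0],"roll": 0},{"delta_pos": [0,0,0],"roll": 0}])

```text
time: 6.55
ee_pos: [0.441, -0.1548, 0.0876]
orientation: [60.8, 89.9, -15.3]
contact_force: [0.8, -0.6, -0.4]
finger_gap: 0.0002
```

Run:
```python
from h import *
for n in('top','scene'):
    o,im=snap(n,n+'6.png'); print(n,liftz(im))
print(o['time'],o['ee_pos'],o['contact_force'])
```

```text
top {'slides': (1403, [0.1597, 0.1614, 0.1629, 0.1642]), 'rim': (387, [0.1622, 0.1728, 0.1755, 0.177]), 'railB': (155, [0.1594, 0.1609, 0.1621, 0.1634]), 'railF': (210, [0.1523, 0.1595, 0.1617, 0.1631]), 'endN': (33, [0.1524, 0.1733, 0.1748, 0.1763])}
scene {'slides': (1181, [0.1604, 0.1617, 0.1628, 0.1636]), 'rim': (572, [0.1619, 0.169, 0.1741, 0.1758]), 'railB': (294, [0.1546, 0.1595, 0.1611, 0.1621]), 'railF': (51, [0.1597, 0.1608, 0.1619, 0.1626]), 'endN': (196, [0.1525, 0.1595, 0.1688, 0.1738])}
6.6 [ 0.44048791 -0.15460593  0.08639241] [ 5.92986110e-04 -1.36487616e-01 -7.52368732e-01]
```

The platform is now about 8 mm below the deck, so one more stroke is due.

>>> jog_arm(deltas=[{"delta_pos": [0.014,0,0],"roll": 0},{"delta_pos": [0.028,0,0],"roll": 0},{"delta_pos": [0.042,0,0],"roll": 0},{"delta_pos": [0.055,0,0],"roll": 0},{"delta_pos": [0.066,0,0],"roll": 0},{"delta_pos": [0.066,0,0],"roll": 0},{"delta_pos": [0.066,0,0],"roll": 0},{"delta_pos": [0.052,0,0],"roll": 0},{"delta_pos": [0.038,0,0],"roll": 0},{"delta_pos": [0.02,0,0],"roll": 0},{"delta_pos": [0,0,0],"roll": 0},{"delta_pos": [0,0,0],"roll": 0}])

```text
time: 8.15
ee_pos: [0.441, -0.1548, 0.0876]
orientation: [60.6, 89.9, -15.4]
contact_force: [0.4, 0.3, -0.5]
finger_gap: -0.0004
```

Run:
```python
from h import *
for n in('top','scene'):
    o,im=snap(n,n+'7.png'); print(n,liftz(im))
print(o['time'],o['ee_pos'],o['contact_force'],tool(o).round(3))
c=cloud(load('scene7.png')).reshape(-1,3); a=np.radians(14.0); ex=np.array([np.cos(a),np.sin(a)]); ey=np.array([-np.sin(a),np.cos(a)])
# tray rim/near end extents in frame of L, both views; lines for yaw
for f in('top7.png','scene7.png'):
    c=cloud(load(f)).reshape(-1,3); L=np.array([.6155,-.1115]);x=(c[:,:2]-L)@ex;y=(c[:,:2]-L)@ey;z=c[:,2]
    m=(z>.179)&(z<.19)&(abs(x)<.065)&(abs(y)<.075); print(f,'rim x',np.percentile(x[m],[1,99]),'y',np.percentile(y[m],[1,99]))
    print(cv2.minAreaRect(c[m][:,:2].astype(np.float32)))
```

```text
top {'slides': (1432, [0.1695, 0.1716, 0.1729, 0.1741]), 'rim': (387, [0.1725, 0.1832, 0.1855, 0.1869]), 'railB': (163, [0.1691, 0.171, 0.1719, 0.1734]), 'railF': (209, [0.1627, 0.1695, 0.1717, 0.1733]), 'endN': (33, [0.1622, 0.1825, 0.1839, 0.1853])}
scene {'slides': (1184, [0.1702, 0.1716, 0.1726, 0.1735]), 'rim': (564, [0.1716, 0.1793, 0.1842, 0.1857]), 'railB': (305, [0.1647, 0.1695, 0.1711, 0.1721]), 'railF': (52, [0.1696, 0.1705, 0.1715, 0.1727]), 'endN': (213, [0.1628, 0.171, 0.1785, 0.1839])}
8.2 [ 0.44054335 -0.15463849  0.08644762] [-0.47451261  0.53330706 -0.48865534] [[ 0.001  0.97   0.242]
 [-0.     0.242 -0.97 ]
 [-1.     0.001  0.   ]]
top7.png rim x [-0.04235226  0.04267793] y [-0.052614   0.0574933]
((0.6154199838638306, -0.10891658067703247), (0.08490937203168869, 0.1099679172039032), 12.941621780395508)
scene7.png rim x [-0.04187558  0.04388703] y [-0.05312424  0.05926646]
((0.6153007745742798, -0.10798477381467819), (0.08763675391674042, 0.11443080753087997), 13.19656753540039)
```

The platform is level: its rail top is at about 171.5 mm, so its top is at about 161.5 against the deck's 159.5. The tray is centred on the platform at about (0.615, -0.109). Next I'll bring the gripper behind the tray.

>>> jog_arm(deltas=[{"delta_pos": [-0.05,0,0],"roll": 0},{"delta_pos": [-0.1,0,0.01],"roll": 0},{"delta_pos": [-0.104,0.03,0.05],"roll": 0},{"delta_pos": [-0.104,0.07,0.085],"roll": 0},{"delta_pos": [-0.104,0.12,0.099],"roll": 0},{"delta_pos": [-0.104,0.16,0.099],"roll": 0},{"delta_pos": [-0.104,0.18,0.099],"roll": 0},{"delta_pos": [-0.104,0.18,0.099],"roll": 0}], gripper=0.5)

```text
time: 9.25
ee_pos: [0.6392, -0.2066, 0.1876]
orientation: [-123.7, 89.8, 160.3]
contact_force: [0.8, -0.8, -0.4]
finger_gap: 0.0423
```

Run:
```python
from h import *
o,im=snap('wrist','wrist5.png');print(o['time'],o['ee_pos'],o['contact_force'],o['finger_gap'])
im=wpose(im|{'o':np.array([*o['ee_pos'],*o['orientation']])}); c=cloud(im)
ch=c[240:330,240:400].reshape(-1,3); z=o['ee_pos'][2]
for u in (265,275,285,300,345,360,370,380): 
    print(u,[(v,c[v,u].round(3).tolist()) for v in range(255,320,6)][::2])
```

```text
9.25 [ 0.63923925 -0.20656101  0.18756891] [ 0.77627328 -0.82807451 -0.39640505] 0.04232286439775678
265 [(255, [0.589, -0.272, -0.0]), (267, [0.592, -0.286, 0.001]), (279, [0.613, -0.202, 0.228]), (291, [0.615, -0.202, 0.241]), (303, [0.617, -0.204, 0.247]), (315, [0.618, -0.207, 0.249])]
275 [(255, [0.6, -0.27, -0.001]), (267, [0.603, -0.284, -0.001]), (279, [0.606, -0.298, -0.001]), (291, [0.609, -0.312, -0.001]), (303, [0.612, -0.326, -0.0]), (315, [0.617, -0.304, 0.069])]
285 [(255, [0.611, -0.266, 0.001]), (267, [0.614, -0.281, -0.0]), (279, [0.617, -0.295, -0.001]), (291, [0.62, -0.309, 0.0]), (303, [0.623, -0.294, 0.06]), (315, [0.626, -0.294, 0.084])]
300 [(255, [0.627, -0.263, -0.0]), (267, [0.63, -0.277, -0.001]), (279, [0.633, -0.29, -0.0]), (291, [0.635, -0.286, 0.042]), (303, [0.637, -0.284, 0.074]), (315, [0.643, -0.332, 0.003])]
345 [(255, [0.675, -0.25, -0.0]), (267, [0.679, -0.264, -0.001]), (279, [0.683, -0.279, -0.002]), (291, [0.687, -0.292, -0.001]), (303, [0.69, -0.306, 0.001]), (315, [0.695, -0.321, -0.0])]
360 [(255, [0.692, -0.246, -0.0]), (267, [0.695, -0.26, -0.0]), (279, [0.699, -0.274, -0.001]), (291, [0.704, -0.288, -0.002]), (303, [0.708, -0.303, -0.001]), (315, [0.712, -0.318, -0.001])]
370 [(255, [0.703, -0.244, -0.002]), (267, [0.707, -0.258, -0.001]), (279, [0.711, -0.272, -0.002]), (291, [0.715, -0.286, -0.002]), (303, [0.719, -0.3, -0.001]), (315, [0.723, -0.314, -0.0])]
380 [(255, [0.714, -0.241, -0.001]), (267, [0.717, -0.255, -0.0]), (279, [0.661, -0.191, 0.228]), (291, [0.659, -0.191, 0.24]), (303, [0.658, -0.193, 0.248]), (315, [0.659, -0.197, 0.249])]
```

View pics/wrist5.png

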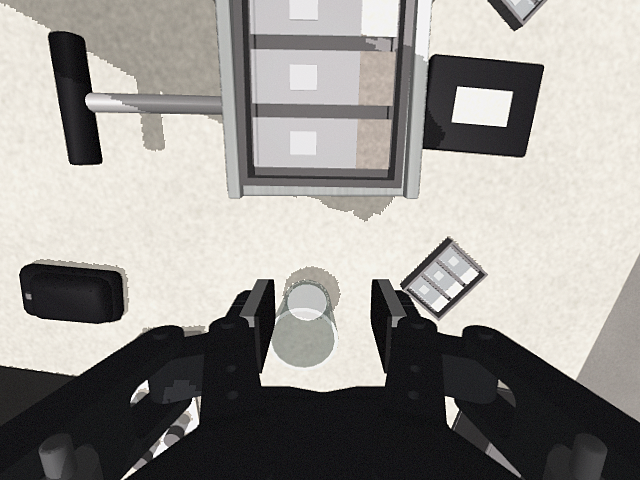

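>>> jog_arm(deltas=[{"delta_pos": [0.02,0,0],"roll": 0},{"delta_pos": [0.04,0,0],"roll": 0},{"delta_pos": [0.056,0,0],"roll": 0},{"delta_pos": [0.056,0,0],"roll": 0},{"delta_pos": [0.056,0,-0.012],"roll": 0},{"delta_pos": [0.056,0,-0.022],"roll": 0},{"delta_pos": [0.056,0,-0.022],"roll": 0}])

```text
time: 10.18
ee_pos: [0.6336, -0.1848, 0.1349]
orientation: [64.8, 89.9, -11.2]
contact_force: [-0.1, -0.1, 0.3]
finger_gap: 0.043
```

Run:
```python
from h import *
o,im=snap('wrist','wrist6.png');print(o['time'],o['ee_pos'],o['contact_force'],o['finger_gap'])
im=wpose(im|{'o':np.array([*o['ee_pos'],*o['orientation']])}); c=cloud(im)
a=np.radians(14);ex=np.array([np.cos(a),np.sin(a)]); ey=np.array([-np.sin(a),np.cos(a)]);L=np.array([.6155,-.1115])
for u in (262,267,320,380):
    for v in range(236,292,4): p=c[v,u]; print(u,v,((p[:2]-L)@ex).round(4),((p[:2]-L)@ey).round(4),p[2].round(4))
```

```text
10.175 [ 0.63357846 -0.18482562  0.13489238] [-0.05261171 -0.13486986  0.2585244 ] 0.043047645438771154
262 236 -0.0265 -0.0486 0.1663
262 240 -0.0253 -0.0486 0.1732
262 244 -0.0246 -0.049 0.1777
262 248 -0.0236 -0.049 0.1836
262 252 -0.0234 -0.0502 0.1849
262 256 -0.0235 -0.0519 0.1848
262 260 -0.058 -0.1159 -0.001
262 264 -0.0582 -0.12 -0.0013
262 268 -0.0583 -0.1238 -0.0005
262 272 -0.0586 -0.1283 -0.0015
262 276 -0.0584 -0.1316 0.0006
262 280 -0.0254 -0.0649 0.1771
262 284 -0.0247 -0.065 0.1812
262 288 -0.0241 -0.0651 0.1851
267 236 -0.0244 -0.0488 0.1657
267 240 -0.0234 -0.0488 0.1725
267 244 -0.0226 -0.049 0.1778
267 248 -0.0217 -0.049 0.1835
267 252 -0.0215 -0.0502 0.1848
267 256 -0.0216 -0.0518 0.1849
267 260 -0.0531 -0.1157 -0.0004
267 264 -0.0533 -0.1198 -0.0006
267 268 -0.0536 -0.1241 -0.0014
267 272 -0.0536 -0.1278 -0.0003
267 276 -0.0537 -0.1319 -0.0001
267 280 -0.0236 -0.0656 0.1753
267 284 -0.0229 -0.0656 0.1799
267 288 -0.0221 -0.0651 0.1851
320 236 -0.0011 -0.0489 0.165
320 240 -0.0011 -0.0491 0.1713
320 244 -0.0011 -0.0492 0.1772
320 248 -0.001 -0.0492 0.1828
320 252 -0.001 -0.0503 0.1846
320 256 -0.001 -0.0519 0.1847
320 260 -0.0024 -0.1161 -0.0018
320 264 -0.0024 -0.1198 -0.0008
320 268 -0.0024 -0.1238 -0.0006
320 272 -0.0024 -0.1284 -0.002
320 276 -0.0024 -0.132 -0.0005
320 280 -0.0024 -0.1362 -0.0008
320 284 -0.0024 -0.1403 -0.0005
320 288 -0.0024 -0.1445 -0.0006
380 236 0.0254 -0.049 0.1649
380 240 0.0248 -0.0497 0.1688
380 244 0.0238 -0.0498 0.1749
380 248 0.0229 -0.0498 0.1807
380 252 0.0222 -0.0502 0.1847
380 256 0.0224 -0.052 0.1843
380 260 0.0223 -0.0533 0.1852
380 264 0.0554 -0.12 -0.0015
380 268 0.0555 -0.1237 -0.0006
380 272 0.0558 -0.1281 -0.0012
380 276 0.0557 -0.1317 0.0
380 280 0.0241 -0.0648 0.1773
380 284 0.0233 -0.0646 0.1822
380 288 0.0227 -0.0646 0.1861
```

View pics/wrist6.png

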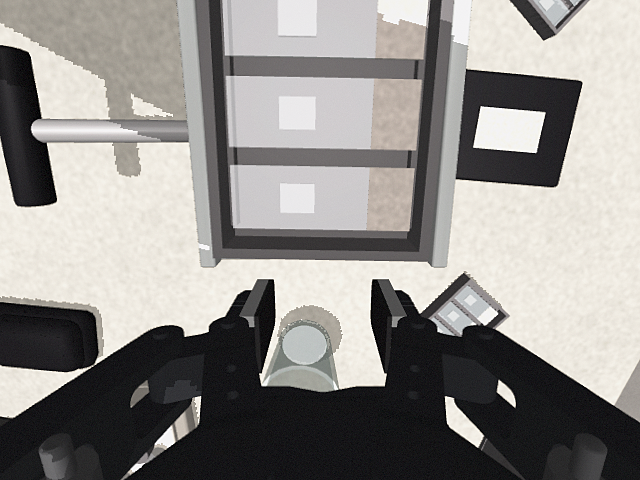

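>>> jog_arm(deltas=[{"delta_pos": [0.003,0,0],"roll": 0},{"delta_pos": [0.003,0,-0.006],"roll": 0},{"delta_pos": [0.003,0,-0.012],"roll": 0},{"delta_pos": [0.003,0,-0.018],"roll": 0},{"delta_pos": [0.003,0,-0.024],"roll": 0},{"delta_pos": [0.003,0,-0.03],"roll": 0},{"delta_pos": [0.003,0,-0.037],"roll": 0},{"delta_pos": [0.003,0,-0.044],"roll": 0},{"delta_pos": [0.003,0,-0.051],"roll": 0},{"delta_pos": [0.003,0,-0.058],"roll": 0},{"delta_pos": [0.003,0,-0.065],"roll": 0},{"delta_pos": [0.003,0,-0.065],"roll": 0}])

```text
time: 11.72
ee_pos: [0.6176, -0.122, 0.1311]
orientation: [163.7, 90.0, 87.7]
contact_force: [0.4, -0.3, -0.4]
finger_gap: 0.0429
```

Run:
```python
from h import *
o,im=snap('top','top8.png');print(o['time'],o['ee_pos'],o['contact_force'])
o,im2=snap('scene','scene8.png')
for n,i in(('t',im['pixels'][160:310,180:370]),('s',im2['pixels'][140:290,280:470])): cv2.imwrite(f'pics/z8{n}.png',cv2.resize(i,None,fx=3.5,fy=3.5,interpolation=cv2.INTER_CUBIC))
```

```text
11.725 [ 0.61760524 -0.12198304  0.13110045] [ 0.37552829 -0.32176713 -0.36567639]
```

View pics/z8t.png

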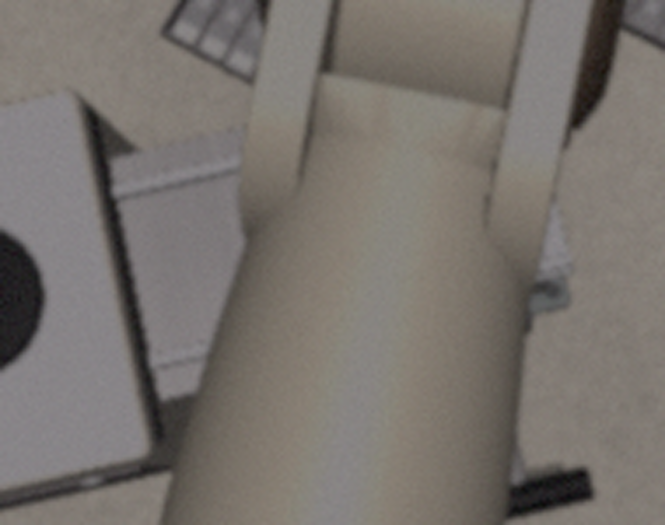

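View pics/z8s.png

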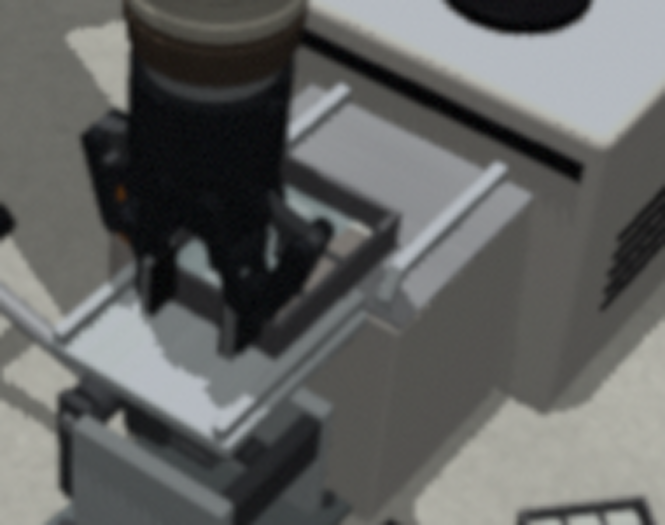

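The tray is being pushed squarely, with both fingers on its end wall, and is entering between the deck rails. I'll carry on.

>>> jog_arm(deltas=[{"delta_pos": [0,0,-0.007],"roll": 0},{"delta_pos": [0,0,-0.014],"roll": 0},{"delta_pos": [0,0,-0.021],"roll": 0},{"delta_pos": [0,0,-0.028],"roll": 0},{"delta_pos": [0,0,-0.035],"roll": 0},{"delta_pos": [0,0,-0.042],"roll": 0},{"delta_pos": [0,0,-0.049],"roll": 0},{"delta_pos": [0,0,-0.056],"roll": 0},{"delta_pos": [0,0,-0.063],"roll": 0},{"delta_pos": [0,0,-0.07],"roll": 0},{"delta_pos": [0,0,-0.075],"roll": 0},{"delta_pos": [0,0,-0.075],"roll": 0}])

```text
time: 13.32
ee_pos: [0.5996, -0.0495, 0.1311]
orientation: [148.0, 90.0, 72.0]
contact_force: [0.1, 0.4, 1.0]
finger_gap: 0.0427
```

Run:
```python
from h import *
o,im2=snap('scene','scene9.png');print(o['time'],o['ee_pos'],o['contact_force'])
i=im2['pixels'][120:270,290:480]; cv2.imwrite(f'pics/z9s.png',cv2.resize(i,None,fx=3.5,fy=3.5,interpolation=cv2.INTER_CUBIC))
o,im=snap('wrist','wrist9.png')
```

```text
13.325 [ 0.59955431 -0.04947743  0.13112708] [0.06148943 0.352292   1.03140614]
```

View pics/z9s.png

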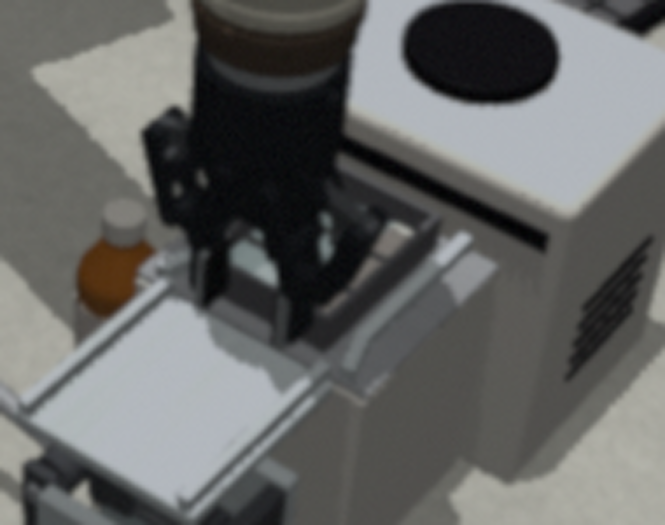

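View pics/wrist9.png

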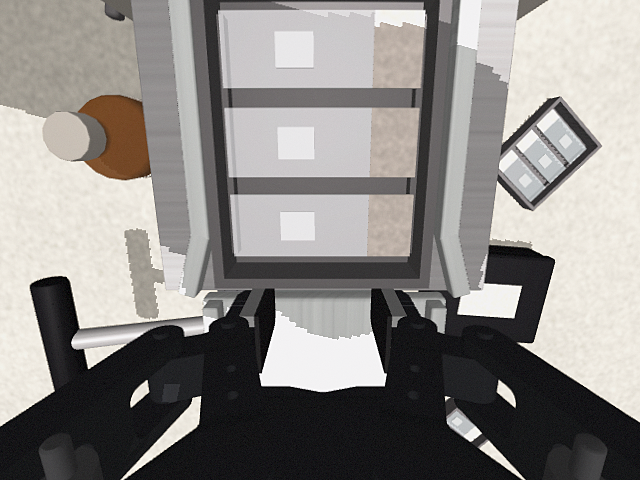

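>>> jog_arm(deltas=[{"delta_pos": [0,0,-0.004],"roll": 0},{"delta_pos": [0,0,-0.007],"roll": 0},{"delta_pos": [0,0,-0.009],"roll": 0},{"delta_pos": [0,0,-0.01],"roll": 0},{"delta_pos": [0,0,-0.01],"roll": 0}])

```text
time: 14.05
ee_pos: [0.5972, -0.0402, 0.1311]
orientation: [134.2, 90.0, 58.2]
contact_force: [0.3, -1.5, 0.4]
finger_gap: 0.0427
```

>>> jog_arm(deltas=[{"delta_pos": [0,0,-0.001],"roll": 0},{"delta_pos": [0,0,-0.002],"roll": 0},{"delta_pos": [0,0,-0.002],"roll": 0}])

```text
time: 14.42
ee_pos: [0.5969, -0.039, 0.1311]
orientation: [4.8, 89.9, -71.3]
contact_force: [1.9, -5.7, 0.4]
finger_gap: 0.0428
```

>>> jog_arm(deltas=[{"delta_pos": [0,0,-0.001],"roll": 0},{"delta_pos": [0,0,-0.002],"roll": 0},{"delta_pos": [0,0,-0.002],"roll": 0},{"delta_pos": [0,0,-0.002],"roll": 0}])

```text
time: 14.92
ee_pos: [0.5969, -0.0391, 0.1311]
orientation: [3.1, 89.7, -73.0]
contact_force: [4.2, -14.4, -0.2]
finger_gap: 0.0427
```

Run:
```python
from h import *
o,im=snap('wrist','wrist10.png');print(o['time'],o['ee_pos'],o['contact_force'])
im=wpose(im|{'o':np.array([*o['ee_pos'],*o['orientation']])}); c=cloud(im)
a=np.radians(14);ex=np.array([np.cos(a),np.sin(a)]); ey=np.array([-np.sin(a),np.cos(a)]);L=np.array([.6155,-.1115])
v=np.arange(0,300,6)
for k in v: p=c[k,320]; print(k,((p[:2]-L)@ey).round(4),p[2].round(4))
```

```text
14.925 [ 0.59691833 -0.03908708  0.13113181] [  4.19060699 -14.36754648  -0.19951517]
0 0.1921 0.1638
6 0.1905 0.1626
12 0.1863 0.1692
18 0.1842 0.1699
24 0.1821 0.1703
30 0.1804 0.1694
36 0.1782 0.1703
42 0.1763 0.1704
48 0.1743 0.1706
54 0.1722 0.1709
60 0.1706 0.1691
66 0.1684 0.1697
72 0.1664 0.1697
78 0.1642 0.1705
84 0.1623 0.1696
90 0.1601 0.1705
96 0.1589 0.1632
102 0.1567 0.1636
108 0.1544 0.1636
114 0.1517 0.1689
120 0.1496 0.1686
126 0.1473 0.17
132 0.1451 0.169
138 0.1429 0.1695
144 0.1407 0.1699
150 0.1384 0.1688
156 0.1361 0.1701
162 0.1338 0.1692
168 0.1314 0.1689
174 0.1291 0.1692
180 0.1262 0.1632
186 0.1237 0.1635
192 0.1212 0.1637
198 0.1195 0.1691
204 0.1169 0.1683
210 0.1147 0.1696
216 0.1122 0.1697
222 0.1098 0.1702
228 0.1074 0.1707
234 0.1042 0.1683
240 0.1021 0.17
246 0.0996 0.1704
252 0.0967 0.1695
258 0.0919 0.1632
264 0.0894 0.164
270 0.0894 0.1715
276 0.0893 0.1781
282 0.0888 0.1833
288 0.0859 0.1824
294 0.0732 0.16
```

View pics/wrist10.png

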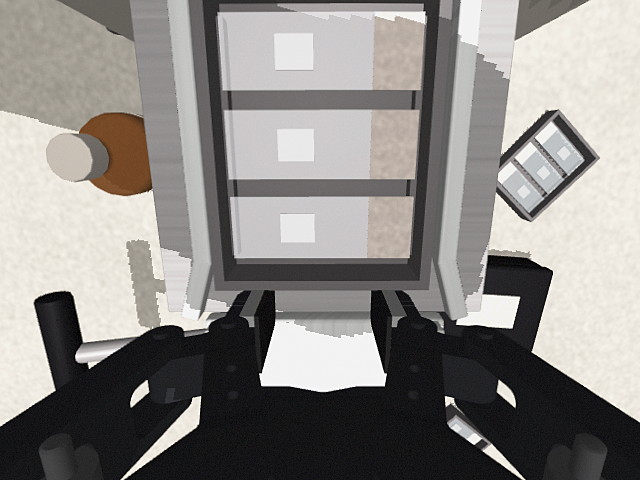

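The arm meets a hard stop: 2 mm more command gave no motion and 15 N. The tray's near end is at 85.5 mm against the expected 86, so it is home. I'll back off and check.

>>> jog_arm(deltas=[{"delta_pos": [0,0,0.006],"roll": 0},{"delta_pos": [0,0,0.02],"roll": 0},{"delta_pos": [0,0,0.035],"roll": 0},{"delta_pos": [-0.03,0,0.045],"roll": 0},{"delta_pos": [-0.07,0,0.07],"roll": 0},{"delta_pos": [-0.1,0,0.12],"roll": 0},{"delta_pos": [-0.12,-0.02,0.18],"roll": 0},{"delta_pos": [-0.12,-0.06,0.23],"roll": 0},{"delta_pos": [-0.12,-0.1,0.28],"roll": 0},{"delta_pos": [-0.12,-0.14,0.32],"roll": 0},{"delta_pos": [-0.12,-0.16,0.34],"roll": 0},{"delta_pos": [-0.12,-0.16,0.34],"roll": 0}])

```text
time: 16.48
ee_pos: [0.5215, -0.4075, 0.2505]
orientation: [-145.7, 90.0, 138.1]
contact_force: [0.5, 1.0, 1.0]
finger_gap: 0.0425
```

Run:
```python
from h import *
o,im=snap('top','top11.png');print(o['time'],o['ee_pos'],o['contact_force'])
o,im2=snap('scene','scene11.png')
a=np.radians(14);ex=np.array([np.cos(a),np.sin(a)]); ey=np.array([-np.sin(a),np.cos(a)]);L=np.array([.6155,-.1115])
for i in(im,im2):
    c=cloud(i).reshape(-1,3);x=(c[:,:2]-L)@ex;y=(c[:,:2]-L)@ey;z=c[:,2]
    m=(abs(x)<.04)&(abs(y)<.045)&(z>.12); print('platform z',np.median(z[m]))
    m=(z>.178)&(z<.19)&(abs(x)<.05)&(y>.06)&(y<.193); print('rim x',np.percentile(x[m],[1,99]),'y',np.percentile(y[m],[1,99]),'z',np.median(z[m]))
    m=(z>.195)&(abs(x)<.05)&(y>.17)&(y<.25); print('scanner near y',np.percentile(y[m],[1,3]))
    m=(abs(x+.181)<.012)&(abs(y)<.05)&(z>.04); print('handle z',m.sum(),np.percentile(z[m],[50,90]))
v=np.hstack([cv2.resize(im['pixels'][150:330,120:380],None,fx=1.5,fy=1.5),cv2.resize(im2['pixels'][90:270,220:480],None,fx=1.5,fy=1.5)]);cv2.imwrite('pics/z11.png',v)
```

```text
16.475 [ 0.5214694  -0.40753238  0.25052833] [0.49661674 1.0248923  1.00443862]
platform z 0.16137559158416148
rim x [-0.04292571  0.04135566] y [0.08629876 0.19295263] z 0.1834281772021361
scanner near y [0.19323129 0.19478915]
handle z 425 [0.10776379 0.11138544]
platform z 0.16117040717236852
rim x [-0.04268313  0.04295074] y [0.08473258 0.19244706] z 0.18229336338933005
scanner near y [0.19406592 0.19539261]
handle z 434 [0.10691186 0.1104963 ]
```

View pics/z11.png

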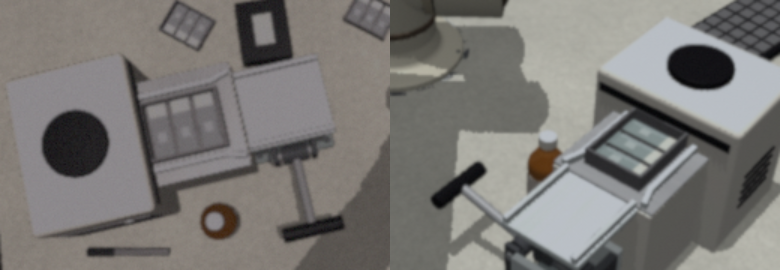

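The tray sits flat between the rails against the scanner's face. The platform is at 161.3 mm, the lever is up, and the arm is clear.

```bash
python3 -c "
from workcell import robot
print(robot.sign_off())"
```

```text
the job is handed in; nothing more can be done
None
```

I pumped the lever three full strokes, which brought the platform level. Then I pushed the tray along its rails with both fingertips until it met the scanner's face, backed the arm clear and handed the job in at about 16.5 s.

**Last checks:**
- **Platform:** its top measured about 161.3 mm against the deck's 159.5 mm, so about 1.8 mm above.
- **Lever:** it was back up, with the handle's top at about 111 mm.
- **Tray:** it lay flat with its rim at 182 to 183 mm. Its near end was at 85 to 86 mm from the lift's axis, where 86 mm is expected when home. While I pushed, it met a hard stop and the force rose from 6 to 15 N with no movement.
- **Bystanders:** nothing looked moved in the views I took, but I did not measure their positions.

**One disagreement:** the visible fingertips sat about 34 to 38 mm behind the reported TCP. I set the pressing and pushing heights from the camera depth and the felt contact instead.

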